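# Stand the jar in the turbidity reader and hold its shutter half open

### The job

Pick up the squat wide-lidded jar and set it down upright, without dropping it, in the middle of the round stand on the white reader, and let go of it. Then take the tab of the reader's sprung shutter, slide it to half of its travel (the long middle mark) and keep holding it there: the program finishes while still holding the shutter, which springs shut if let go. Leave the other bottles and the dish standing where they are.

Things in the scene. Friction and masses are not known exactly. Their poses are not given: they have to be found in the camera images.
- jar: Squat closed amber jar with a white lid, 90 mm tall, 58 mm in diameter up to 60 mm height, then narrowing to the 52 mm wide lid, upright on the bench; about 0.2 kg. The fattest of the three amber containers and the only one with a wide lid. Origin at the centre of its underside, z up along its axis.
- tall_bottle: Tall amber bottle with a narrow neck, 125 mm tall, 56 mm in diameter; a bystander, to be left alone. Origin at the centre of its underside.
- small_bottle: Small slim amber bottle, 70 mm tall, 36 mm in diameter; a bystander, to be left alone. Origin at the centre of its underside.
- dish: Flat pale round dish with lid, 64 mm in diameter, 16 mm tall; a bystander, to be left alone. Origin at the centre of its underside.
- reader: Fixed low instrument. Origin at bench level under the shut shutter; z up, +y the shutter's opening direction. Grey base plate, 14 mm thick: x -135 to +100, y -70 to +130 mm. White lamp housing on it: x +5 to +100, y -60 to +120 mm, flat top 85 mm above the bench. The shutter plate slides across the housing's front (-x) face; its tab stands up above the top.
- stand_top (a point): Centre of the top face of the reader's dark round stand, a flat disc 90 mm in diameter, 20 mm above the bench, lying 85 mm in front (-x of the reader) of the shutter plate; axes as the reader's.
- half_mark (a point): Centre of the half-travel mark: the middle, longer (40 mm) of three black lines on the housing's top behind the tab, 48 mm to +x of the reader's origin and 30 mm to +y; the outer two mark shut and fully open. With the shutter at half travel the tab's middle is in line with it. Axes as the reader's.
- shutter (a joint): Opening of the shutter in metres: 0 shut, 0.030 half, 0.060 fully open; slides along the reader's +y. A spring pulls it shut with about 3.6 N when shut, rising evenly to 7.2 N at half and 10.8 N fully open.
- tab_top (a point): Centre of the top of the shutter's upright black tab, 131 mm above the bench; moves with the shutter; axes as the reader's. The tab is 12 mm thick along the reader's y, 26 mm along its x, and stands 45 mm clear above the housing's top, free on all sides.

How it is judged:
On the way:
1. the jar stands upright in the middle of the stand, let go, with the shutter still shut (horizontal distance between jar and stand_top below 0.015 m and height (world z) of jar between 0.017 and 0.023 m and angle between jar's own z axis and vertical below 0.1 rad and contact force between jar and the arm below 0.1 N and contact force between jar and reader above 0.5 N and linear speed of jar below 0.03 m/s and value of joint shutter below 0.008 m), for 0.2 s.
At the end, for the whole second after the job is handed in: The fingers hold the shutter still at half travel, 30 mm open within 5 mm, pressing on it with more than 2 N; the jar stands upright (within 0.1 rad) and at rest on the stand, its axis within 15 mm of the stand's centre, not touched by the robot or the shutter (value of joint shutter between 0.025 and 0.035 m and velocity of joint shutter between -0.01 and 0.01 m/s and contact force between shutter and the fingers above 2 N and contact force between shutter and jar below 0.1 N and horizontal distance between jar and stand_top below 0.015 m and height (world z) of jar between 0.017 and 0.023 m and angle between jar's own z axis and vertical below 0.1 rad and contact force between jar and the arm below 0.1 N and contact force between jar and reader above 0.5 N and linear speed of jar below 0.03 m/s); the arm keeps its last pose, push and grip.
It fails at once if the jar is dropped: loose in the air more than 15 mm above the stand's height (height (world z) of jar above 0.035 m and contact force between jar and the fingers below 0.05 N).
It fails at once if the jar is tipped over (angle between jar's own z axis and vertical above 0.8 rad).
It fails at once if the tall bottle, small bottle or dish is shifted by more than 30 mm or a bottle tipped (distance of any of tall_bottle, small_bottle, dish from where it was at the start of the episode above 0.03 m or angle between any of tall_bottle, small_bottle's own z axis and vertical above 0.5 rad).
It also fails if it takes over 54 s, if anything falls off the work surface, if the arm or the gripper's body presses on something with over 40 N, if the wrist force passes 120 N, or if a joint passes its speed limit or range.

### The arm

A 6-joint arm with a two-finger parallel gripper is mounted at the origin on the work surface. World frame = base frame: x ahead of the robot, y to its left, z up, the work surface at z = 0. Lengths are in m, angles in rad, forces in N, time in s.
With the tool pointing down it reaches from about 0.4 to 0.925 m from the base axis. Payload 12.5 kg.
Tool frame: the origin (TCP) lies at the very end of the fingers, on their centre line; the grasp point (between the pads) lies 19 mm behind it (bot.grip_point_offset is the distance from the TCP to the grasp point, in m); z points along the fingers, y is the direction in which the jaws open and shut (so a half turn about z gives the same grasp; the last joint's range is limited). The gripper opens to 95 mm and grips with 3 to 60 N. Pads are 20 mm wide; open, the fingers measure 119 mm over their backs; the gripper's body (75 mm by 180 mm) begins 59 mm behind the grasp point.
Start: joints at [-1.258, 0.491, 1.559, -0, 1.092, -0.106], TCP at [0.254, -0.571, 0.215] pointing down, gripper open.
Joint ranges: [-3.1, 3.1], [-0.84, 2.19], [0.05, 2.79], [-1.13, 4.28], [0.06, 2.93], [-2.69, 2.69]. Speed limits (rad/s): [2.22, 2.22, 2.79, 3.14, 3.14, 3.14].

### API

Orientations are given as a rotation vector (axis times angle).
In Python, from station import status, eyes, bot gives the robot as it stands.
- The arm moves only by the tool move_arm, never from a script. Its argument "moves" is a list of rows, each a list of 7 numbers: the shift along the world's x, y, z normalised to -1 to 1, where 1 is 25 mm, then the turn, a rotation vector about the world's x, y, z normalised to -1 to 1, where 1 is 4 degrees, then the opening in per cent of the stroke, from 0 (shut) to 100 (fully open). In form: [[dx, dy, dz, rx, ry, rz, jaw], ...]. A call has exactly 10 rows; each row shifts and turns the commanded pose from where the row before left it; what a row does not reach is not made up. A row lasts 1/8 s, in which the tool goes at most 62.5 mm and 10.7 degrees, less where a joint would pass 70% of its speed; a pose out of reach is approached as far as the arm can. A call with a number of a shift or a turn outside -1 to 1 is refused whole. A call with a gripper value outside its range is refused whole. The fingers move at their own pace and stop on an object; "squeeze" is the grip in N (left out, the last holds). Time passes only in rows, so rows that do not move let the fingers close, or fill a call up. It gives the time, the measured TCP pose, the force and the opening at its end, in the units of the state.
- status.read_state(): the state, without advancing time (a new reading comes with each control period).
- eyes.capture(name): name is "scene" or "top" or "wrist"; returns a dict with "color" (480x640x3 uint8, blue, green, red), "K" (3x3 intrinsics, pixels), "R" (3x3) and "t" (3): a world point X has camera coordinates R X + t; the wrist camera has in their place "tool_from_camera" (4x4, takes a point from camera to tool coordinates, whose origin is the TCP and whose axes are the flange's). Camera axes: x right, y down, z forward; pixel columns grow to the right and rows downward; lengths in m; the calibration is good to about 2 mm. The wrist camera is an equidistant fisheye: a pixel r from the principal point sees the ray r / f radians off the axis. A picture is of the moment at which its call begins: read the wrist's pose just before it. There is no depth.
- bot.close_job(): hands the job in, once; it reports no verdict.
The state is a dict: "t": time; "joint_pos": joint angles; "dq": joint speeds; "effort": joint torques, N m; "tool_pos": TCP position; "ee_rot": TCP orientation; "force": force on the tool from outside, world axes, zero at the start; "wrist_torque": the same for the moment, N m; "finger_gap": finger opening in m.
Only numpy, scipy, OpenCV 4.12 (cv2) and the standard library are available. Lean on these libraries where they do the work, as an engineer would, in place of code of your own. Each camera call takes 0.05 s, during which the arm holds its last target.

## Working session

There is one attempt and no reset: what is moved stays moved. The work goes in short steps, Python scripts to look and compute and a tool call to move; the robot and the scene stay as the last step left them, time stands still between calls to the robot, and variables do not carry over. Pictures are saved under pics/ and viewed, and the job is handed in when it is done.

Besides the shell and the picture viewer there is one more tool, called after ">>>" as name(argument=value, ...) on one line, values as JSON. move_arm: Moves the arm, as the interface text tells. Its arguments: {"type":"object","properties":{"moves":{"type":"array","items":{"type":"array","items":{"type":"number"}}},"squeeze":{"type":"number"}},"required":["moves"]}

```bash
ls; mkdir -p pics
python3 - <<'E'
from station import status, eyes, bot
import cv2,pickle
s=status.read_state();print(s)
d={}
for n in ["scene","top","wrist"]:
    c=eyes.capture(n);d[n]=c;cv2.imwrite(f"pics/{n}0.png",c["color"]);print(n,{k:v for k,v in c.items() if k!="color"})
pickle.dump(d,open("caps.pkl","wb"))
E
```

```text
pics
{'t': 0.0, 'joint_pos': array([-1.25760215e+00,  4.91561551e-01,  1.55944469e+00, -1.05399609e-06,
        1.09167608e+00, -1.05603399e-01]), 'dq': array([ 0.00035473,  0.00188511,  0.00015766, -0.00016331,  0.0016978 ,
        0.00094597]), 'effort': array([ 4.69030347e-04, -6.12656593e+01, -2.58189690e+01,  6.92767231e-02,
        4.81682376e-02, -1.09815762e-04]), 'tool_pos': array([ 0.25410961, -0.57075332,  0.21406214]), 'ee_rot': array([-3.07190771e+00, -6.52824180e-01,  1.78742675e-04]), 'force': array([0.34592443, 0.10220727, 0.28357764]), 'wrist_torque': array([-0.00159472,  0.00423349, -0.01850035]), 'finger_gap': 0.09481887543924526}
scene {'K': array([[509.62260598,   0.        , 312.31383743],
       [  0.        , 509.62260598, 240.37224297],
       [  0.        ,   0.        ,   1.        ]]), 'R': array([[-0.88114071,  0.47259526, -0.01564488],
       [ 0.38748334,  0.70269804, -0.5967178 ],
       [-0.27101238, -0.53185448, -0.80229864]]), 't': array([ 0.508285  , -0.12671314,  1.18045827])}
top {'K': array([[465.96857515,   0.        , 325.52480187],
       [  0.        , 465.96857515, 239.45408209],
       [  0.        ,   0.        ,   1.        ]]), 'R': array([[-0.00728064, -0.99990032,  0.0120972 ],
       [-0.99346394,  0.00585461, -0.11399613],
       [ 0.11391394, -0.0128481 , -0.99340754]]), 't': array([-0.01256564,  0.57037912,  1.00080794])}
wrist {'K': array([[371.64829954,   0.        , 319.97055049],
       [  0.        , 371.64829954, 238.61706595],
       [  0.        ,   0.        ,   1.        ]]), 'tool_from_camera': array([[-6.48247022e-04, -9.56741698e-01, -2.90937971e-01,
         8.25075641e-02],
       [ 9.99999509e-01, -4.02122912e-04, -9.05756458e-04,
        -1.84967442e-04],
       [ 7.49582148e-04, -2.90938415e-01,  9.56741489e-01,
        -1.69779421e-01],
       [ 0.00000000e+00,  0.00000000e+00,  0.00000000e+00,
         1.00000000e+00]])}
```

View pics/top0.png

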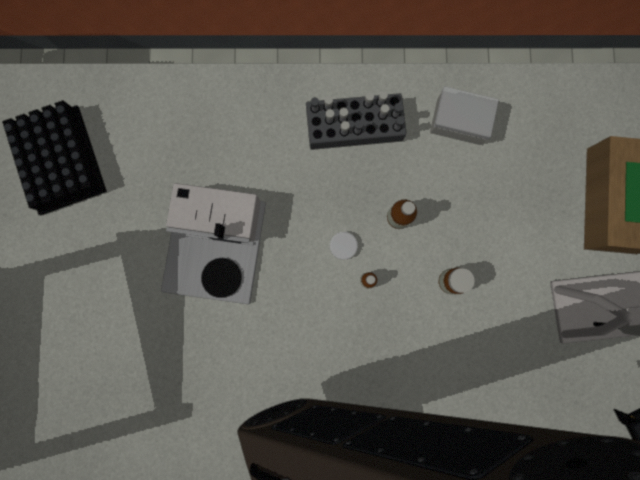

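View pics/scene0.png

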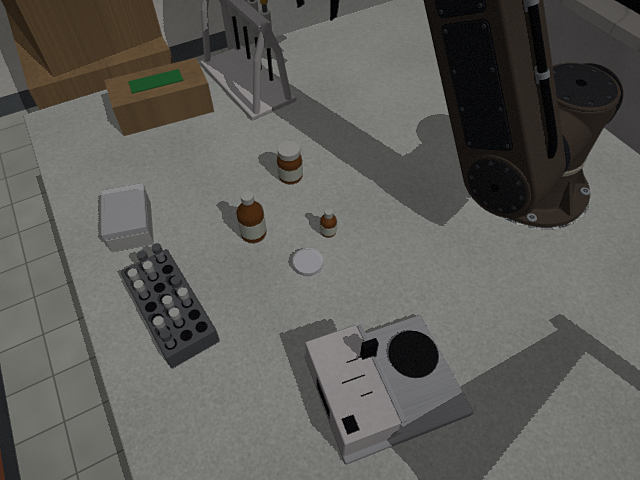

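View pics/wrist0.png

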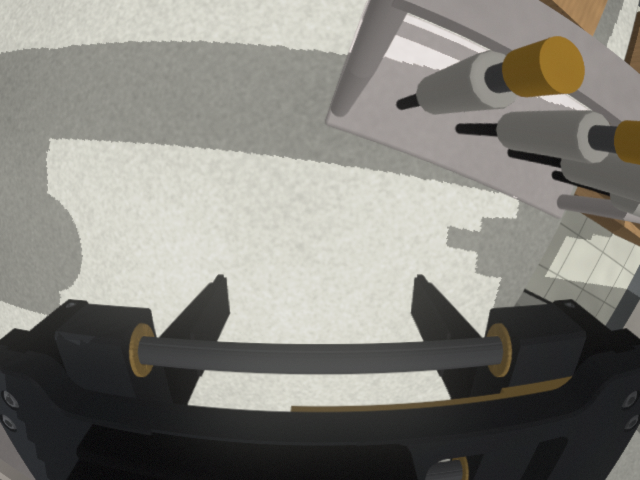

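The top view shows the jar at about (460,281), tall bottle (404,212), small bottle (370,280), dish (343,245), stand disc (222,278) and tab (220,230). I'll enlarge these.

Run:
```python
import cv2,pickle,numpy as np
d=pickle.load(open("caps.pkl","rb"))
def crop(n,x,y,w,h,s,o):
    i=d[n]["color"][y:y+h,x:x+w]; i=cv2.resize(i,None,fx=s,fy=s,interpolation=cv2.INTER_CUBIC)
    i=cv2.convertScaleAbs(i,alpha=1.4)
    for k in range(0,w,10): cv2.putText(i,str(x+k),(k*s,8),0,0.3,(0,255,0),1); cv2.line(i,(k*s,0),(k*s,3),(0,0,255),1)
    for k in range(0,h,10): cv2.putText(i,str(y+k),(0,k*s+4),0,0.3,(0,255,0),1)
    cv2.imwrite("pics/"+o,i)
crop("top",155,175,130,95+40,4,"t_reader.png")
crop("top",330,190,160,110,5,"t_bot.png")
crop("scene",295,305,185,140,4,"s_reader.png")
crop("scene",220,130,130,150,4,"s_bot.png")
```

```text
(no output)
```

View pics/t_reader.png

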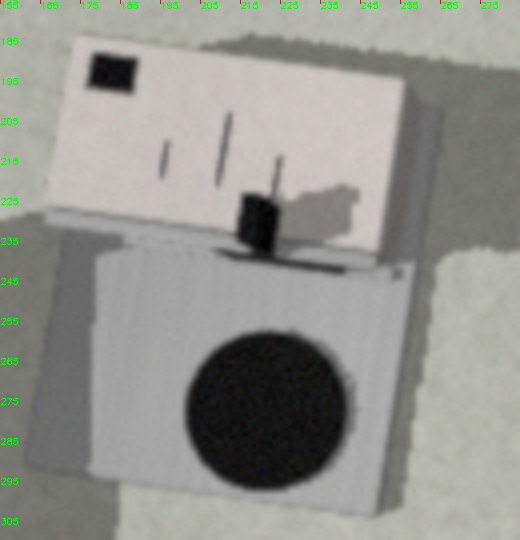

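View pics/t_bot.png

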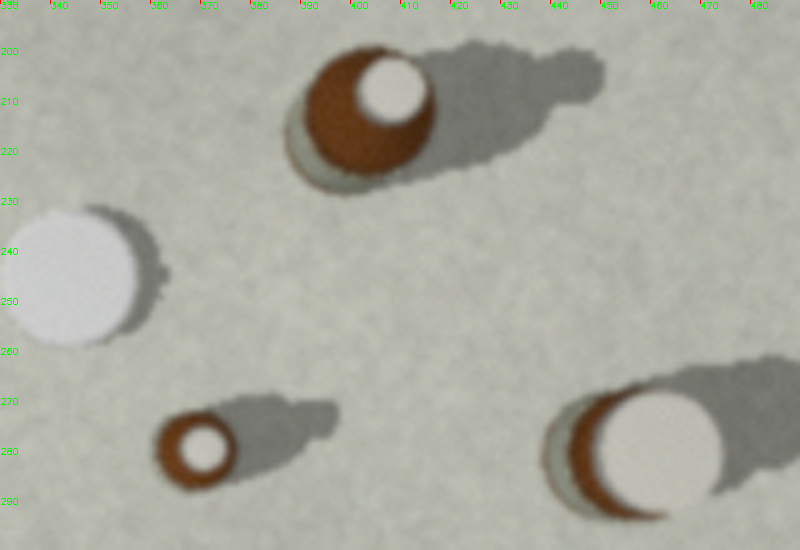

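View pics/s_reader.png

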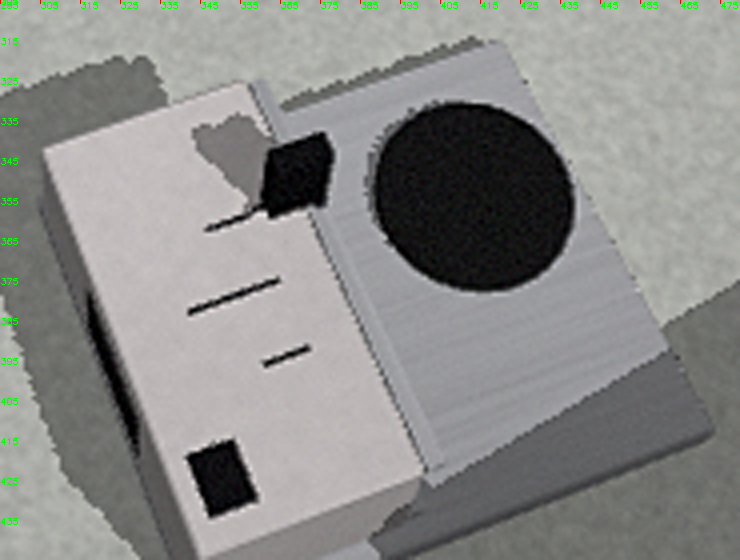

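View pics/s_bot.png

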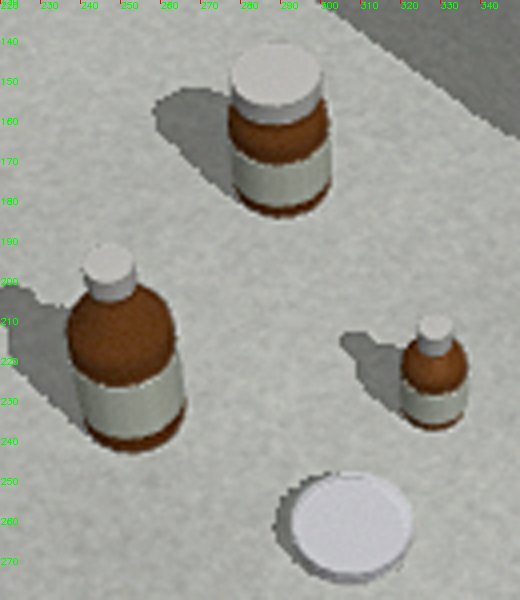

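```bash
cat > h.py <<'E'
import pickle,numpy as np
from scipy.optimize import least_squares
d=pickle.load(open("caps.pkl","rb"))
def proj(n,X):
    c=d[n];p=c["R"]@np.asarray(X)+c["t"];q=c["K"]@p;return q[:2]/q[2]
def atz(n,uv,z):
    c=d[n];r=c["R"].T@np.linalg.inv(c["K"])@np.array([uv[0],uv[1],1]);o=-c["R"].T@c["t"]
    return o+r*(z-o[2])/r[2]
E
python3 - <<'E'
from h import *
T=lambda x,y:((x+.5)/4-.5+155,(y+.5)/4-.5+175)
B=lambda x,y:((x+.5)/5-.5+330,(y+.5)/5-.5+190)
S=lambda x,y:((x+.5)/4-.5+295,(y+.5)/4-.5+305)
SB=lambda x,y:((x+.5)/4-.5+220,(y+.5)/4-.5+130)
R=[((.1,.12,.085),T(75,37),"top"),((.1,-.06,.085),T(405,77),"top"),((.005,.12,.085),T(47,210),"top"),((-.085,0,.02),T(267,410),"top"),((.048,.03,.085),T(224,149.5),"top"),
((.1,-.06,.085),S(43,148),"scene"),((.005,.12,.085),S(422,470),"scene"),((.1,.12,.085),S(200,558),"scene"),((.048,.03,.085),S(234,296.5),"scene"),((-.085,0,.02),S(474,197),"scene"),((.005,-.06,.085),S(247,82),"scene")]
def W(p,l):
    c,s=np.cos(p[2]),np.sin(p[2]);return np.array([p[0]+c*l[0]-s*l[1],p[1]+s*l[0]+c*l[1],l[2]])
def f(p,ns=("top","scene")): return np.concatenate([proj(n,W(p,l))-uv for l,uv,n in R if n in ns])
for ns in [("top",),("scene",),("top","scene")]:
    r=least_squares(f,[.5,.2,0],args=(ns,),loss='soft_l1');print(ns,r.x,np.degrees(r.x[2]),"stand",W(r.x,(-.085,0,.02)),"half",W(r.x,(.048,.03,.085)))
    print(np.round(f(r.x,ns).reshape(-1,2),1).tolist())
p=r.x; print("tab",W(p,(.0,0,.131)))
print("disc t,s",atz("top",T(267,410),.02),atz("scene",S(474,197),.02))
print("jar",atz("top",B(660,452),.09),atz("scene",SB(276.5,75),.09))
print("tall",atz("top",B(393,90),.125),atz("scene",SB(109,262),.125))
print("small",atz("top",B(204,449),.07),atz("scene",SB(435,327),.07))
print("dish",atz("top",B(70,277),.016),atz("scene",SB(352,523),.016))
E
```

```text
('top',) [ 0.57178629  0.20276154 -0.13288943] -7.6140036417406485 stand [0.48753572 0.21402393 0.02      ] half [0.62333804 0.2261371  0.085     ]
[[-0.7, -0.8], [0.8, -0.1], [-1.1, -0.1], [0.5, 0.6], [0.3, 0.4]]
('scene',) [ 0.57058807  0.2049688  -0.14913777] -8.544964848592318 stand [0.48653161 0.21759857 0.02      ] half [0.62251281 0.22750368 0.085     ]
[[-0.9, -0.7], [1.5, 0.8], [-0.7, 0.9], [0.0, 0.2], [0.4, -0.8], [-0.0, -1.6]]
('top', 'scene') [ 0.57091542  0.20419168 -0.14300903] -8.193813992872863 stand [0.48678313 0.21630606 0.02      ] half [0.62270108 0.22704437 0.085     ]
[[-0.8, -0.9], [0.5, 0.6], [-1.6, -0.3], [-0.5, 1.0], [-0.2, 0.7], [-1.4, -0.6], [1.5, 0.4], [-0.5, 0.7], [-0.2, -0.0], [-0.1, -1.3], [-0.6, -1.7]]
tab [0.57091542 0.20419168 0.131     ]
disc t,s [0.48897222 0.21522179 0.02      ] [0.48805228 0.21849019 0.02      ]
jar [ 0.47712504 -0.29812431  0.09      ] [ 0.47532057 -0.29763057  0.09      ]
tall [ 0.62407938 -0.1841867   0.125     ] [ 0.622788   -0.18449983  0.125     ]
small [ 0.48024652 -0.11031747  0.07      ] [ 0.47912458 -0.10968033  0.07      ]
dish [ 0.55938723 -0.05715616  0.016     ] [ 0.55783772 -0.05527672  0.016     ]
```

>>> move_arm(moves=[[0, 1, 0, 0, 0, -0.8, 100], [0, 1, 0, 0, 0, -0.8, 100], [0, 1, 0, 0, 0, -0.8, 100], [0, 1, 0, 0, 0, -0.8, 100], [0, 1, 0, 0, 0, -0.8, 100], [0.6, 1, 0, 0, 0, -0.8, 100], [0.7, 1, 0, 0, 0, -0.8, 100], [0.8, 1, 0, 0, 0, -0.8, 100], [0.9, 1, 0, 0, 0, -0.8, 100], [1, 1, 0, 0, 0, -0.8, 100]], squeeze=30)

```text
t: 1.4
tool_pos: [0.3547, -0.3201, 0.2146]
ee_rot: [3.134, -0.223, -0.0]
force: [0.6, -0.5, -1.0]
finger_gap: 0.095
```

>>> move_arm(moves=[[0.8, 0.2, 0, 0, 0, 0, 100], [1, 0.2, 0, 0, 0, 0, 100], [1, 0.2, 0, 0, 0, 0, 100], [1, 0.2, -0.5, 0, 0, 0, 100], [1, 0.1, -0.7, 0, 0, 0, 100], [0, 0, -0.8, 0, 0, 0, 100], [0, 0, -0.5, 0, 0, 0, 100], [0, 0, 0, 0, 0, 0, 100], [0, 0, 0, 0, 0, 0, 100], [0, 0, 0, 0, 0, 0, 100]])

```text
t: 2.65
tool_pos: [0.4743, -0.2988, 0.1529]
ee_rot: [3.133, -0.22, 0.001]
force: [0.1, 0.5, 0.6]
finger_gap: 0.0954
```

```bash
cat >> h.py <<'E'
from scipy.spatial.transform import Rotation as Ro
def cam():
    from station import status,eyes
    s=status.read_state();c=eyes.capture("wrist");return s,c
def wray(s,c,uv):
    K=c["K"];a=(uv[0]-K[0,2])/K[0,0];b=(uv[1]-K[1,2])/K[1,1];r=np.hypot(a,b)
    v=np.array([a/r*np.sin(r),b/r*np.sin(r),np.cos(r)])
    M=c["tool_from_camera"];R=Ro.from_rotvec(s["ee_rot"]).as_matrix()
    return R@M[:3,3]+s["tool_pos"],R@M[:3,:3]@v
def wz(s,c,uv,z):
    o,r=wray(s,c,uv);return o+r*(z-o[2])/r[2]
E
python3 - <<'E'
from h import *
import cv2
s,c=cam();pickle.dump((s,c),open("w1.pkl","wb"));cv2.imwrite("pics/w1.png",c["color"])
print(s["tool_pos"],s["joint_pos"],Ro.from_rotvec(s["ee_rot"]).as_matrix())
E
```

```text
[ 0.47427325 -0.29876518  0.15290819] [-6.79945077e-01  4.71589581e-01  1.78857734e+00 -1.07405258e-04
  8.80214943e-01  1.03091464e+00] [[ 9.90216247e-01 -1.39538500e-01  8.89462860e-04]
 [-1.39537780e-01 -9.90216404e-01 -8.25668958e-04]
 [ 9.95973323e-04  6.93477144e-04 -9.99999264e-01]]
```

View pics/w1.png

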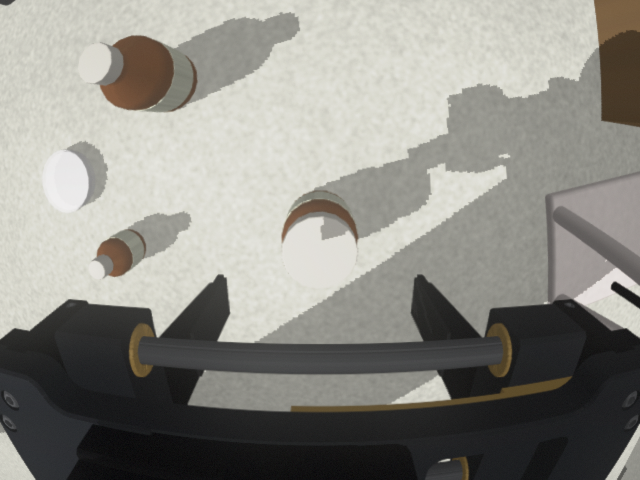

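The wrist view shows the jar lid centred at about (319,251), between the fingers.

Run:
```python
from h import *
s,c=pickle.load(open("w1.pkl","rb"))
for uv in [(319,251),(281,251),(357,251),(319,214),(319,289)]: print(uv,wz(s,c,uv,.09))
```

```text
(319, 251) [ 0.47742315 -0.29816989  0.09      ]
(281, 251) [ 0.48093686 -0.27319051  0.09      ]
(357, 251) [ 0.47385057 -0.32313316  0.09      ]
(319, 214) [ 0.50225774 -0.30170433  0.09      ]
(319, 289) [ 0.45009421 -0.29427582  0.09      ]
```

>>> move_arm(moves=[[0.09, 0.03, -0.5, 0, 0, 0, 100], [0, 0, -0.8, 0, 0, 0, 100], [0, 0, -0.9, 0, 0, 0, 100], [0, 0, -0.9, 0, 0, 0, 100], [0, 0, -0.8, 0, 0, 0, 100], [0, 0, -0.7, 0, 0, 0, 100], [0, 0, -0.4, 0, 0, 0, 100], [0, 0, -0.2, 0, 0, 0, 100], [0, 0, 0, 0, 0, 0, 100], [0, 0, 0, 0, 0, 0, 100]])

```text
t: 3.95
tool_pos: [0.4767, -0.2979, 0.0227]
ee_rot: [3.133, -0.219, 0.001]
force: [0.3, 0.0, -0.0]
finger_gap: 0.0952
```

>>> move_arm(moves=[[0, 0, 0, 0, 0, 0, 20], [0, 0, 0, 0, 0, 0, 20], [0, 0, 0, 0, 0, 0, 20], [0, 0, 0, 0, 0, 0, 20], [0, 0, 0, 0, 0, 0, 20], [0, 0, 0, 0, 0, 0, 20], [0, 0, 0, 0, 0, 0, 20], [0, 0, 0, 0, 0, 0, 20], [0, 0, 0, 0, 0, 0, 20], [0, 0, 0, 0, 0, 0, 20]], squeeze=30)

```text
t: 5.2
tool_pos: [0.4765, -0.2978, 0.0222]
ee_rot: [3.134, -0.219, 0.0]
force: [-0.4, 0.1, 1.5]
finger_gap: 0.0569
```

>>> move_arm(moves=[[0, 0, 0.1, 0, 0, 0, 20], [0, 0, 0.2, 0, 0, 0, 20], [0, 0, 0.4, 0, 0, 0, 20], [0, 0, 0.6, 0, 0, 0, 20], [0, 0, 0.8, 0, 0, 0, 20], [0, 0, 0.9, 0, 0, 0, 20], [0, 0, 0.8, 0, 0, 0, 20], [0, 0, 0.6, 0, 0, 0, 20], [0, 0, 0.3, 0, 0, 0, 20], [0, 0, 0.1, 0, 0, 0, 20]])

```text
t: 6.45
tool_pos: [0.4764, -0.2977, 0.1424]
ee_rot: [3.134, -0.219, 0.0]
force: [0.6, -0.8, -2.4]
finger_gap: 0.0574
```

Run:
```python
from h import *
import cv2
s,c=cam();cv2.imwrite("pics/w2.png",c["color"]);print(s["tool_pos"],s["force"],s["finger_gap"],s["joint_pos"])
```

```text
[ 0.47638737 -0.29774284  0.14244705] [ 0.58070599 -0.7941414  -2.44645459] 0.057377169455497035 [-6.76133212e-01  4.87052119e-01  1.79502385e+00 -1.18764544e-04
  8.59296999e-01  1.03448273e+00]
```

View pics/w2.png

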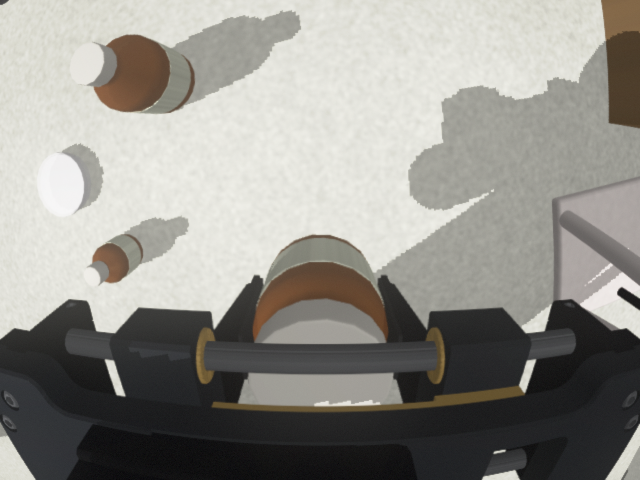

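>>> move_arm(moves=[[0, 0.4, 0.1, 0, 0, 0, 20], [0, 0.8, 0.1, 0, 0, 0, 20], [0, 1, 0, 0, 0, 0, 20], [0, 1, 0, 0, 0, 0, 20], [0, 1, 0, 0, 0, 0, 20], [0, 1, 0, 0, 0, 0, 20], [0, 1, 0, 0, 0, 0, 20], [0, 1, 0, 0, 0, 0, 20], [0, 1, 0, 0, 0, 0, 20], [0, 1, 0, 0, 0, 0, 20]])

```text
t: 7.75
tool_pos: [0.4757, -0.0658, 0.1471]
ee_rot: [-3.134, 0.218, 0.001]
force: [0.3, -0.6, -3.0]
finger_gap: 0.0575
```

>>> move_arm(moves=[[0, 1, 0, 0, 0, 0, 20], [0, 1, 0, 0, 0, 0, 20], [0, 1, 0, 0, 0, 0, 20], [0, 1, 0, 0, 0, 0, 20], [0, 1, 0, 0, 0, 0, 20], [0, 1, 0, 0, 0, 0, 20], [0.1, 0.9, 0, 0, 0, 0, 20], [0.1, 0.7, 0, 0, 0, 0, 20], [0.1, 0.4, 0, 0, 0, 0, 20], [0, 0, 0, 0, 0, 0, 20]])

```text
t: 9.0
tool_pos: [0.4839, 0.1327, 0.1471]
ee_rot: [3.134, -0.218, -0.0]
force: [0.3, -0.1, -2.3]
finger_gap: 0.057
```

Run:
```python
from h import *
import cv2
from station import eyes
s,c=cam();pickle.dump((s,c),open("w3.pkl","wb"));cv2.imwrite("pics/w3.png",c["color"]);print(s["tool_pos"],s["force"],s["finger_gap"],s["joint_pos"])
```

```text
[0.48388474 0.1327278  0.14707987] [ 0.3238636  -0.08265259 -2.26972486] 0.05697656019036762 [ 1.36067997e-01  4.06484619e-01  1.93312805e+00 -1.90598571e-04
  8.02079577e-01  1.84572591e+00]
```

View pics/w3.png

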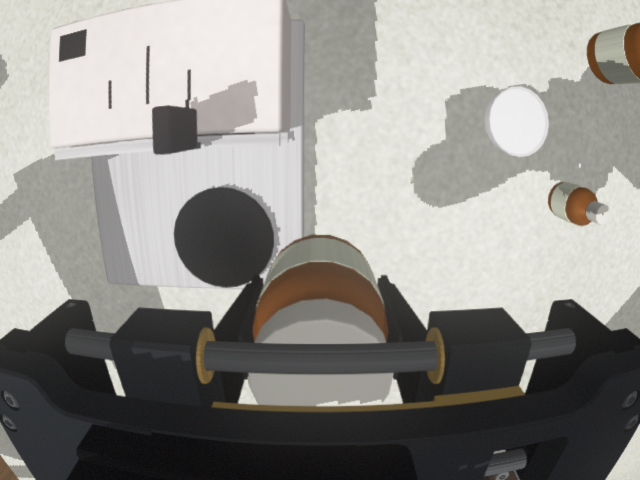

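The stand disc spans columns 174–273 and rows 187–286, centred near (223.5,236). The marks are at columns 110, 148 and 189.

Run:
```python
from h import *
import cv2
s,c=pickle.load(open("w3.pkl","rb"))
m=(cv2.cvtColor(c["color"],cv2.COLOR_BGR2GRAY)<75).astype(np.uint8)
n,l,st,ce=cv2.connectedComponentsWithStats(m)
k=l[236,223];print(st[k],ce[k])
cs,_=cv2.findContours((l==k).astype(np.uint8),0,1)
P=np.array([wz(s,c,q[0],.02)[:2] for q in max(cs,key=len)])
(x,y),r=cv2.minEnclosingCircle((P*1000).astype(np.float32));print(x,y,r)
A=np.c_[2*P,np.ones(len(P))];b=(P**2).sum(1);q=np.linalg.lstsq(A,b,rcond=None)[0];print(q,np.sqrt(q[2]+q[0]**2+q[1]**2))
print("half",wz(s,c,(148,46),.085),wz(s,c,(148,103),.085))
print("half",wz(s,c,(148,46),.085)-wz(s,c,(148,103),.085))
print("shut",wz(s,c,(189,70),.085),wz(s,c,(189,105),.085))
i=cv2.resize(c["color"][0:180,40:310],None,fx=2.9,fy=2.9,interpolation=cv2.INTER_CUBIC);cv2.imwrite("pics/w3c.png",i)
```

```text
[    0   188   640   292 96642] [309.44331657 386.04584963]
87.14476013183594 188.3268585205078 539.7186279296875
[0.10776762 0.19103927 0.0794072 ] 0.3570953144644991
half [0.64245658 0.22510562 0.085     ] [0.60353223 0.23043467 0.085     ]
half [ 0.03892435 -0.00532905  0.        ]
shut [0.61815394 0.19839678 0.085     ] [0.59532486 0.20177096 0.085     ]
```

View pics/w3c.png

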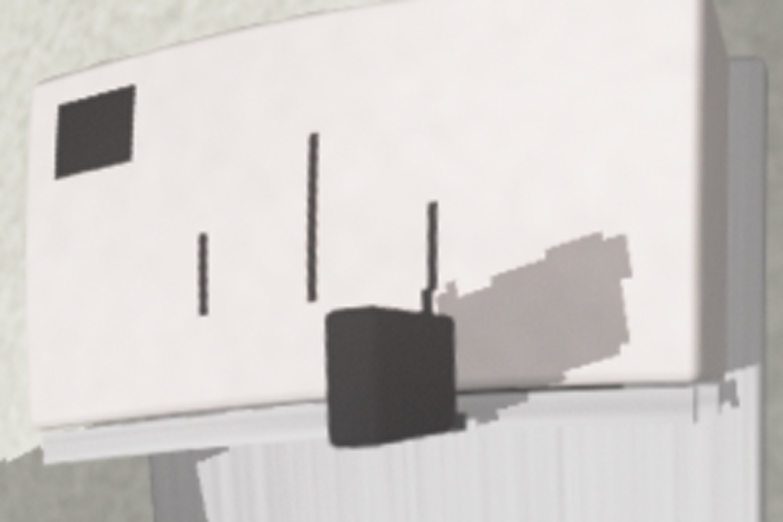

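Run:
```python
from h import *
import cv2
s,c=pickle.load(open("w3.pkl","rb"))
g=cv2.cvtColor(c["color"],cv2.COLOR_BGR2GRAY)
m=(g<75).astype(np.uint8)
cs,_=cv2.findContours(m[180:295,165:285].copy(),0,1)
P=[]
for q in max(cs,key=len)[:,0]:
    u=q+[165,180]
    if u[1]<270 and 166<u[0]<262 or u[1]<240 and u[0]<280: P.append(wz(s,c,u,.02)[:2])
P=np.array(P)
for _ in range(3):
    A=np.c_[2*P,np.ones(len(P))];b=(P**2).sum(1);q=np.linalg.lstsq(A,b,rcond=None)[0];r=np.sqrt(q[2]+q[0]**2+q[1]**2)
    print(q[:2],r,len(P)); e=np.abs(np.hypot(*(P-q[:2]).T)-r);P=P[e<.003]
for uv in [(223.5,236),(174,236),(273,236),(223.5,187),(223.5,286)]: print(wz(s,c,uv,.02))
```

```text
[0.48724785 0.21686752] 0.04384843455456353 173
[0.48724785 0.21686752] 0.04384843455456353 173
[0.48724785 0.21686752] 0.04384843455456353 173
[0.48976501 0.21531084 0.02      ]
[0.49623732 0.26087486 0.02      ]
[0.48376217 0.17286067 0.02      ]
[0.53109854 0.20675684 0.02      ]
[0.44414916 0.22583643 0.02      ]
```

>>> move_arm(moves=[[0.05, 0.5, 0, 0, 0, 0, 20], [0.05, 0.9, 0, 0, 0, 0, 20], [0.05, 0.9, 0, 0, 0, 0, 20], [0, 0.7, 0, 0, 0, 0, 20], [0, 0.36, 0, 0, 0, 0, 20], [0, 0, -0.4, 0, 0, 0, 20], [0, 0, -0.7, 0, 0, 0, 20], [0, 0, -0.7, 0, 0, 0, 20], [0, 0, -0.5, 0, 0, 0, 20], [0, 0, 0, 0, 0, 0, 20]])

```text
t: 10.3
tool_pos: [0.4873, 0.2158, 0.0887]
ee_rot: [3.133, -0.22, -0.003]
force: [0.4, -0.2, -1.7]
finger_gap: 0.0574
```

Run:
```python
from h import *
import cv2
from station import eyes,status
s=status.read_state();print(s["tool_pos"],s["force"],s["finger_gap"],s["joint_pos"])
for n,b in [("scene",(300,270,200,150)),("top",(150,170,150,130))]:
    c=eyes.capture(n);x,y,w,h=b;cv2.imwrite(f"pics/{n}4.png",cv2.resize(c["color"][y:y+h,x:x+w],None,fx=4,fy=4))
```

```text
[0.48733379 0.21576734 0.08872259] [ 0.43859864 -0.17560006 -1.68092198] 0.05738105585861246 [ 2.92904777e-01  5.31453415e-01  1.90953340e+00 -1.84650709e-04
  7.02522876e-01  2.00402260e+00]
```

View pics/scene4.png

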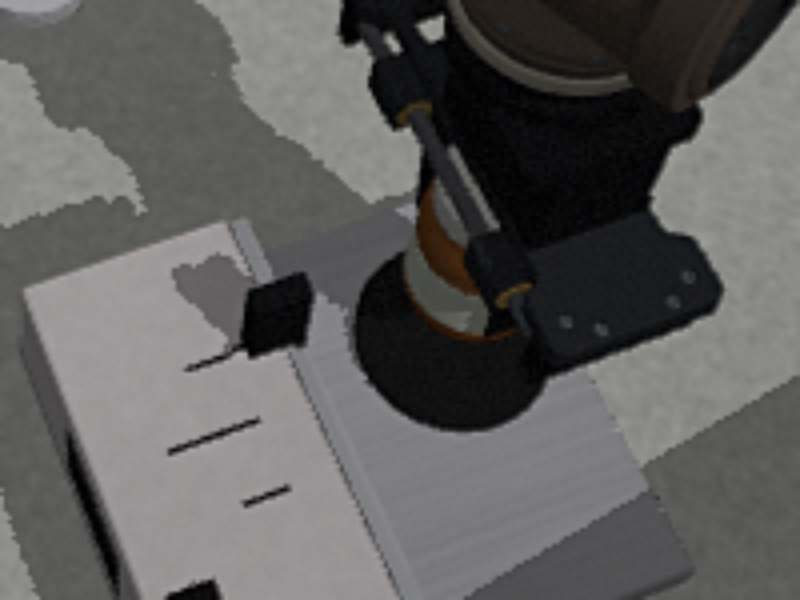

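The jar hangs over the stand, clear of the tab. I'll go down gently.

>>> move_arm(moves=[[0, 0.03, -0.3, 0, 0, 0, 20], [0, 0, -0.4, 0, 0, 0, 20], [0, 0, -0.4, 0, 0, 0, 20], [0, 0, -0.3, 0, 0, 0, 20], [0, 0, -0.2, 0, 0, 0, 20], [0, 0, -0.1, 0, 0, 0, 20], [0, 0, -0.05, 0, 0, 0, 20], [0, 0, -0.03, 0, 0, 0, 20], [0, 0, 0, 0, 0, 0, 20], [0, 0, 0, 0, 0, 0, 20]])

```text
t: 11.65
tool_pos: [0.4877, 0.217, 0.0453]
ee_rot: [-3.134, 0.219, -0.0]
force: [0.2, -0.4, -1.6]
finger_gap: 0.0573
```

>>> move_arm(moves=[[0, 0, -0.04, 0, 0, 0, 20], [0, 0, -0.04, 0, 0, 0, 20], [0, 0, -0.03, 0, 0, 0, 20], [0, 0, -0.02, 0, 0, 0, 20], [0, 0, 0, 0, 0, 0, 20], [0, 0, 0, 0, 0, 0, 20], [0, 0, 0, 0, 0, 0, 20], [0, 0, 0, 0, 0, 0, 20], [0, 0, 0, 0, 0, 0, 20], [0, 0, 0, 0, 0, 0, 20]])

```text
t: 12.9
tool_pos: [0.4877, 0.217, 0.0422]
ee_rot: [3.134, -0.219, 0.0]
force: [-1.4, -0.9, 6.0]
finger_gap: 0.0577
```

Contact is felt (force rises from -2 to +6 N). I'll open, then rise.

>>> move_arm(moves=[[0, 0, 0, 0, 0, 0, 62], [0, 0, 0, 0, 0, 0, 64], [0, 0, 0, 0, 0, 0, 67], [0, 0, 0, 0, 0, 0, 72], [0, 0, 0, 0, 0, 0, 80], [0, 0, 0, 0, 0, 0, 90], [0, 0, 0, 0, 0, 0, 100], [0, 0, 0, 0, 0, 0, 100], [0, 0, 0, 0, 0, 0, 100], [0, 0, 0, 0, 0, 0, 100]])

```text
t: 14.15
tool_pos: [0.4877, 0.217, 0.0419]
ee_rot: [3.134, -0.219, 0.0]
force: [0.0, 0.5, 0.1]
finger_gap: 0.0947
```

>>> move_arm(moves=[[0, 0, 0.2, 0, 0, 0, 100], [0, 0, 0.5, 0, 0, 0, 100], [0, 0, 0.7, 0, 0, 0, 100], [0, 0, 0.9, 0, 0, 0, 100], [0, 0, 1, 0, 0, 0, 100], [0, 0, 1, 0, 0, 0, 100], [0, 0, 1, 0, 0, 0, 100], [0, 0, 0.7, 0, 0, 0, 100], [0, 0, 0.5, 0, 0, 0, 100], [0, 0, 0, 0, 0, 0, 100]])

```text
t: 15.4
tool_pos: [0.4879, 0.2171, 0.2054]
ee_rot: [-3.133, 0.219, -0.002]
force: [-0.0, -0.1, -1.6]
finger_gap: 0.0949
```

Run:
```python
from h import *
import cv2
from station import eyes,status
s,c=cam();pickle.dump((s,c),open("w5.pkl","wb"));cv2.imwrite("pics/w5.png",c["color"]);print(s["tool_pos"],s["ee_rot"],s["force"])
```

```text
[0.48787913 0.21706745 0.2053828 ] [-3.13339555e+00  2.19222265e-01 -2.46854258e-03] [-0.00760931 -0.05858093 -1.61165064]
```

View pics/w5.png

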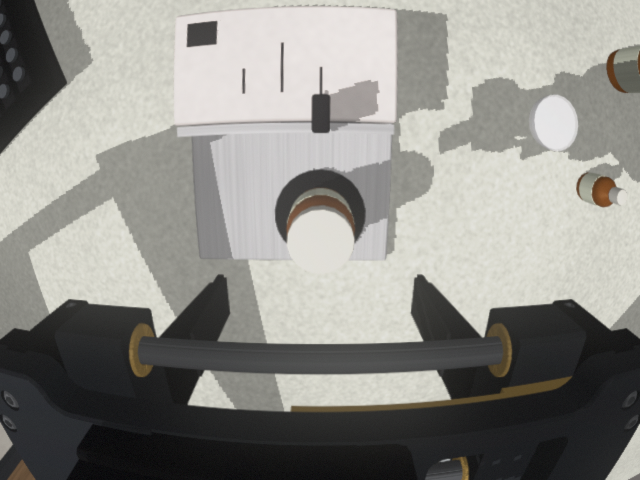

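Jar stands centred on the disc (lid centre about (320.5,239)); tab spans columns 312–330, rows 94–132.

Run:
```python
from h import *
import cv2
s,c=pickle.load(open("w5.pkl","rb"))
print("lid",wz(s,c,(320.5,239),.11))
for uv in [(312,96),(330,96),(313,130),(330,130),(321,110)]: print(uv,wz(s,c,uv,.131))
print("half",wz(s,c,(282,43),.085),wz(s,c,(282,91),.085));print("shut",wz(s,c,(320.5,68),.085),wz(s,c,(320.5,93),.085))
print(Ro.from_rotvec(s["ee_rot"]).as_matrix()[:,1])
cv2.imwrite("pics/w5c.png",cv2.resize(c["color"][30:150,240:400],None,fx=5,fy=5,interpolation=cv2.INTER_CUBIC))
```

```text
lid [0.48937824 0.21694272 0.11      ]
(312, 96) [0.59174915 0.208058   0.131     ]
(330, 96) [0.59013542 0.19657845 0.131     ]
(313, 130) [0.56946948 0.21058379 0.131     ]
(330, 130) [0.56793698 0.19967303 0.131     ]
(321, 110) [0.58176517 0.20361375 0.131     ]
half [0.64189272 0.22528208 0.085     ] [0.60349805 0.23065256 0.085     ]
shut [0.61709364 0.19889643 0.085     ] [0.59741161 0.20167667 0.085     ]
[-1.39244227e-01 -9.90257860e-01 -6.45140220e-04]
```

View pics/w5c.png

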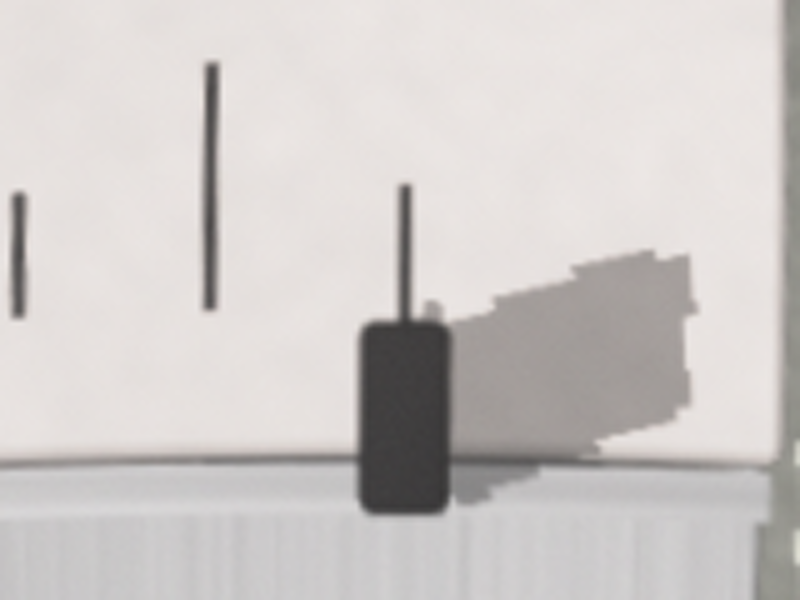

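>>> move_arm(moves=[[0.3, 0, 0, 0, 0, 0, 100], [0.7, -0.1, 0, 0, 0, 0, 100], [0.9, -0.1, 0, 0, 0, 0, 100], [0.8, -0.1, 0, 0, 0, 0, 100], [0.5, -0.1, 0, 0, 0, 0, 100], [0.35, -0.1, 0, 0, 0, 0, 100], [0, 0, -0.2, 0, 0, 0, 100], [0, 0, -0.2, 0, 0, 0, 100], [0, 0, 0, 0, 0, 0, 100], [0, 0, 0, 0, 0, 0, 100]])

```text
t: 16.7
tool_pos: [0.5762, 0.2046, 0.1946]
ee_rot: [3.134, -0.219, 0.0]
force: [-0.0, 0.0, 0.0]
finger_gap: 0.0951
```

Run:
```python
from h import *
import cv2
s,c=cam();pickle.dump((s,c),open("w6.pkl","wb"));cv2.imwrite("pics/w6.png",c["color"]);print(s["tool_pos"],s["ee_rot"],s["force"])
```

```text
[0.5762458  0.20463837 0.19455802] [ 3.13390205e+00 -2.18827936e-01  1.08655223e-04] [-0.01724906  0.02850823  0.03667348]
```

View pics/w6.png

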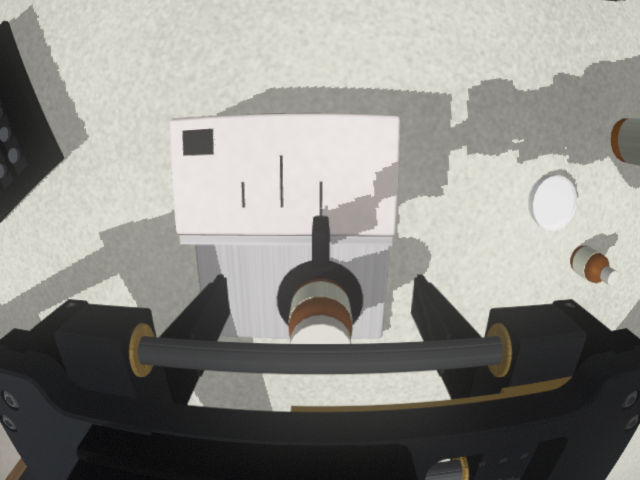

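>>> move_arm(moves=[[0, 0, -0.3, 0, 0, 0, 100], [0, 0, -0.5, 0, 0, 0, 100], [0, 0, -0.7, 0, 0, 0, 100], [0, 0, -0.7, 0, 0, 0, 100], [0, 0, -0.7, 0, 0, 0, 100], [0, 0, -0.5, 0, 0, 0, 100], [0, 0, -0.3, 0, 0, 0, 100], [0, 0, -0.2, 0, 0, 0, 100], [0, 0, 0, 0, 0, 0, 60], [0, 0, 0, 0, 0, 0, 40]])

```text
t: 18.0
tool_pos: [0.5766, 0.2046, 0.0973]
ee_rot: [-3.134, 0.219, -0.001]
force: [0.9, -0.6, 0.2]
finger_gap: 0.0805
```

Run:
```python
from h import *
import cv2
from station import eyes
s,c=cam();pickle.dump((s,c),open("w7.pkl","wb"));cv2.imwrite("pics/w7.png",c["color"]);print(s["tool_pos"],s["ee_rot"],s["force"],s["finger_gap"])
c=eyes.capture("scene");cv2.imwrite("pics/scene7.png",cv2.resize(c["color"][270:420,300:500],None,fx=4,fy=4))
```

```text
[0.57664886 0.2045675  0.0973493 ] [-3.13377933e+00  2.19305640e-01 -1.11687478e-03] [ 0.89438352 -0.56849613  0.18167082] 0.0805216732304019
```

View pics/w7.png

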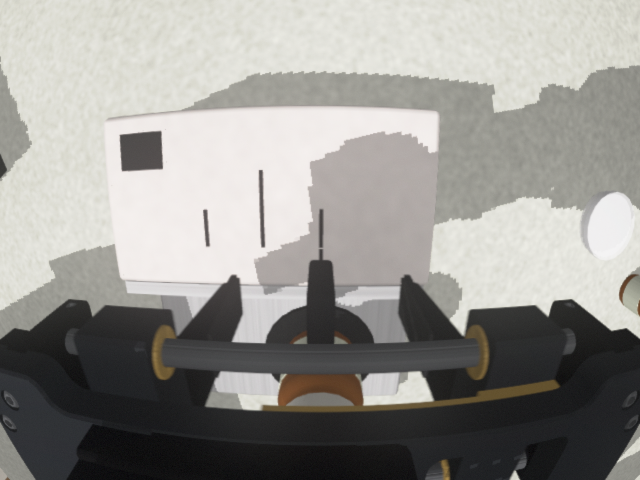

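View pics/scene7.png

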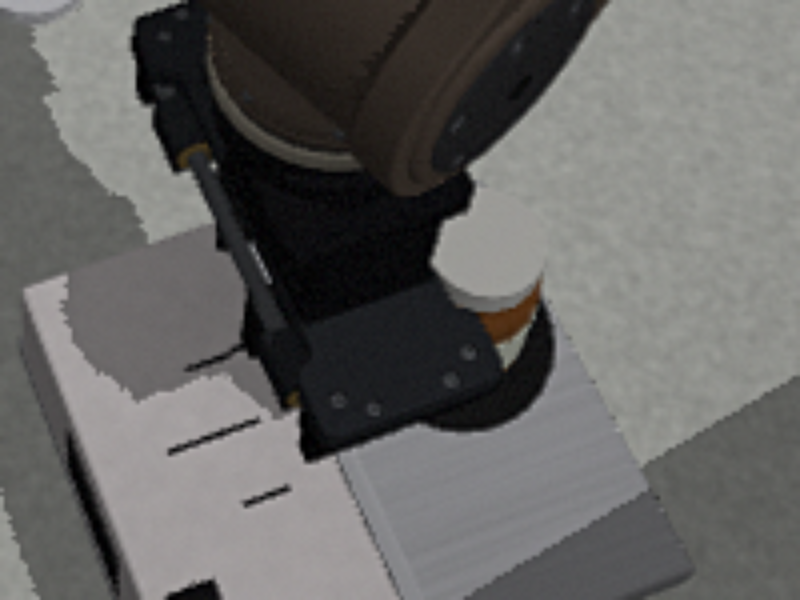

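The tab sits midway between the fingers (columns 308–333, fingers at about 237 and 405). Closing.

>>> move_arm(moves=[[0, 0, 0, 0, 0, 0, 0], [0, 0, 0, 0, 0, 0, 0], [0, 0, 0, 0, 0, 0, 0], [0, 0, 0, 0, 0, 0, 0], [0, 0, 0, 0, 0, 0, 0], [0, 0, 0, 0, 0, 0, 0], [0, 0, 0, 0, 0, 0, 0], [0, 0, 0, 0, 0, 0, 0], [0, 0, 0, 0, 0, 0, 0], [0, 0, 0, 0, 0, 0, 0]], squeeze=40)

```text
t: 19.35
tool_pos: [0.5764, 0.2045, 0.0969]
ee_rot: [3.134, -0.219, -0.0]
force: [-0.4, -2.1, 0.5]
finger_gap: 0.0116
```

Run:
```python
from h import *
import cv2
s,c=cam();pickle.dump((s,c),open("w8.pkl","wb"));cv2.imwrite("pics/w8.png",c["color"]);print(s["tool_pos"],s["ee_rot"],s["force"],s["finger_gap"])
```

```text
[0.5764321  0.20448481 0.09690443] [ 3.13383568e+00 -2.19491942e-01 -8.81270506e-05] [-0.43423745 -2.12008269  0.53262159] 0.01157464165572288
```

View pics/w8.png

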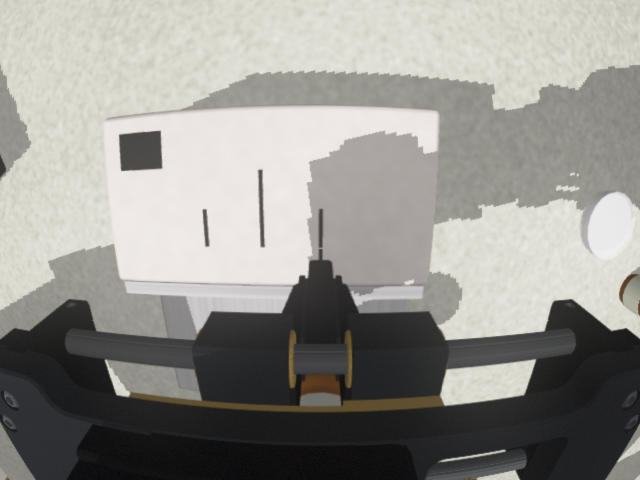

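>>> move_arm(moves=[[0.01, 0.1, 0, 0, 0, 0, 0], [0.03, 0.2, 0, 0, 0, 0, 0], [0.03, 0.2, 0, 0, 0, 0, 0], [0.03, 0.2, 0, 0, 0, 0, 0], [0.03, 0.2, 0, 0, 0, 0, 0], [0.02, 0.15, 0, 0, 0, 0, 0], [0.01, 0.1, 0, 0, 0, 0, 0], [0.01, 0.04, 0, 0, 0, 0, 0], [0, 0, 0, 0, 0, 0, 0], [0, 0, 0, 0, 0, 0, 0]])

```text
t: 20.65
tool_pos: [0.5807, 0.2339, 0.0969]
ee_rot: [3.133, -0.219, -0.0]
force: [0.8, -7.1, 1.3]
finger_gap: 0.0119
```

Run:
```python
from h import *
import cv2
from station import eyes
s,c=cam();pickle.dump((s,c),open("w9.pkl","wb"));cv2.imwrite("pics/w9.png",c["color"]);print(s["tool_pos"],s["ee_rot"],s["force"],s["finger_gap"])
d2=s["tool_pos"]-pickle.load(open("w8.pkl","rb"))[0]["tool_pos"];print(d2,np.hypot(d2[0],d2[1]))
c=eyes.capture("scene");cv2.imwrite("pics/scene9.png",cv2.resize(c["color"][270:420,300:500],None,fx=4,fy=4))
c=eyes.capture("top");cv2.imwrite("pics/top9.png",c["color"])
```

```text
[0.58071185 0.23392353 0.09687776] [ 3.13298232e+00 -2.18956118e-01 -3.21167692e-04] [ 0.80347933 -7.14241207  1.2724928 ] 0.011947532361541386
[ 4.27974777e-03  2.94387237e-02 -2.66705504e-05] 0.02974818803486382
```

View pics/w9.png

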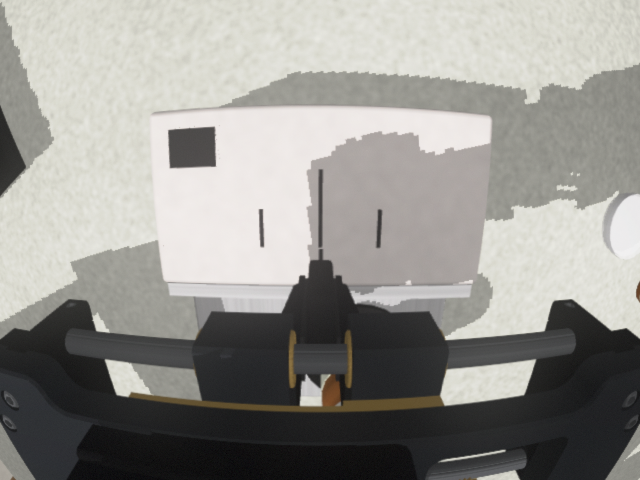

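View pics/scene9.png

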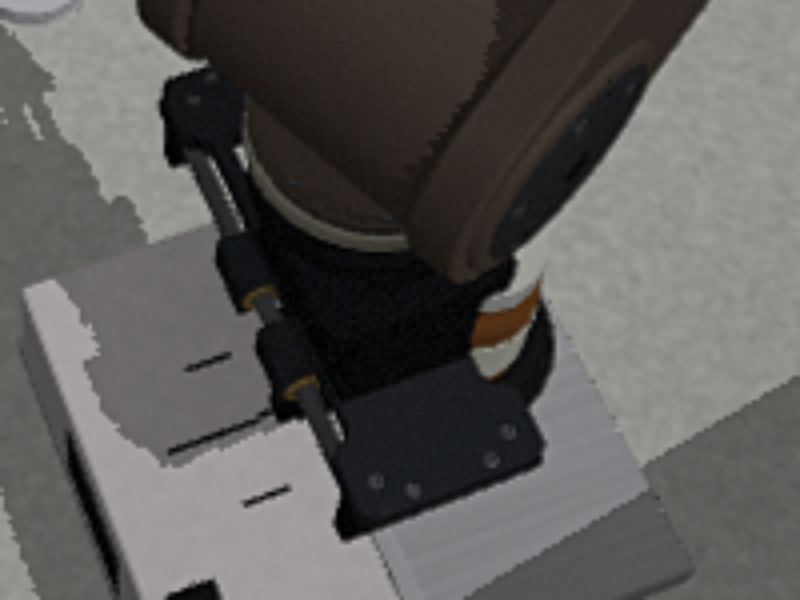

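View pics/top9.png

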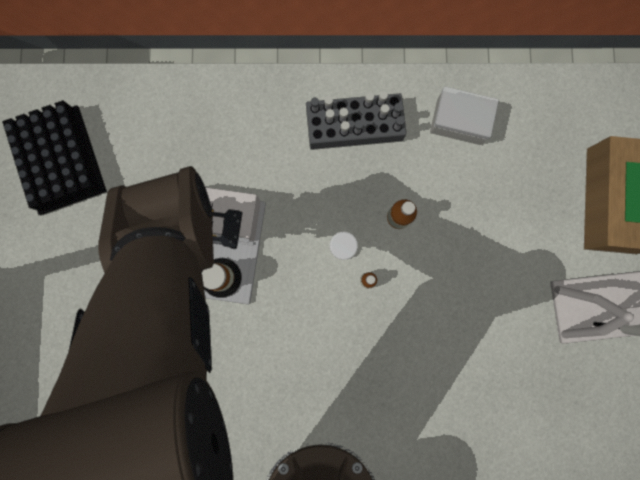

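The tab (column 320) is in line with the long middle mark (column 320). The pull of -7.1 N matches the spring at half travel, and the jar stands on the disc with the bystanders unmoved. I'll let it settle once, then hand in.

>>> move_arm(moves=[[0, 0, 0, 0, 0, 0, 0], [0, 0, 0, 0, 0, 0, 0], [0, 0, 0, 0, 0, 0, 0], [0, 0, 0, 0, 0, 0, 0], [0, 0, 0, 0, 0, 0, 0], [0, 0, 0, 0, 0, 0, 0], [0, 0, 0, 0, 0, 0, 0], [0, 0, 0, 0, 0, 0, 0], [0, 0, 0, 0, 0, 0, 0], [0, 0, 0, 0, 0, 0, 0]])

```text
t: 22.05
tool_pos: [0.5807, 0.2339, 0.0969]
ee_rot: [3.133, -0.219, -0.0]
force: [0.7, -6.6, 1.5]
finger_gap: 0.0119
```

Run:
```python
from station import status,bot
s=status.read_state();print(s["t"],s["tool_pos"],s["force"],s["finger_gap"],abs(s["dq"]).max())
if abs(s["tool_pos"][1]-.2339)<.002 and -9<s["force"][1]<-5.5: print(bot.close_job(),"closed")
```

```text
22.05 [0.5807205  0.23390799 0.09689461] [ 0.70471279 -6.64197848  1.50591443] 0.011930054192496065 0.0017231234539565295
the job is handed in; nothing more can be done
None closed
```

I placed the jar on the stand and let go. I then gripped the shutter's tab, slid it to the half mark, and handed the job in at 22 s with the tab still gripped at a 40 N setting. The hand-in reports no verdict.

- **Jar:** after release its lid centre measured (0.489, 0.217), about 1.5 mm from the stand centre measured at (0.488, 0.217). In the last pictures, taken just before hand-in, it stood upright and clear of the gripper, though partly hidden by the arm.
- **Shutter:** the tool moved 29.7 mm along the opening direction. The tab lined up with the long middle mark in the wrist picture, and the joints were practically still at the end.
- **Spring force:** it read 7.1 N right after the slide and 6.6 N at the last reading. The spring should give about 7.2 N at half travel. The position did not change between the two readings, so I put the difference down to sensor noise or friction.
- **Bystanders:** both bottles and the dish looked unmoved in the last top view, by eye only.
- **Disagreement:** the tab's measured position along the reader's x was about 8 mm from the reader fit's origin. I gripped between the two, and the finger gap of 11.9 mm matched the 12 mm tab.

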